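Clamp the glued key fob

ROBOT

A 7-joint arm with a two-finger parallel gripper is mounted at the origin on the work surface. World frame = base frame: x ahead of the robot, y to its left, z up, the work surface at z = 0. Lengths are in m, angles in rad, forces in N, time in s.
With the tool pointing down it reaches from about 0.425 to 1.025 m from the base axis. Payload 9.4 kg.
Tool frame: the origin (TCP) lies midway between the tips of the shut fingers; the grasp point (between the pads) lies 19 mm behind it (robot.hold_point_z is the distance from the TCP to the grasp point, in m); z points along the fingers, y is the direction in which the jaws open and shut (so a half turn about z gives the same grasp; the last joint's range is limited). The gripper opens to 93 mm and grips with 3 to 60 N. Pads are 15 mm wide; open, the fingers measure 128 mm over their backs; the gripper's body (75 mm by 188 mm) begins 65 mm behind the grasp point.
Start: joints at [-1.208, 0.599, -0.003, 1.599, 0.002, 0.943, -0.08], TCP at [0.309, 0.656, 0.219] pointing down, gripper open.
Joint ranges: [-2.57, 2.57], [-0.35, 1.97], [-1.29, 1.29], [0.11, 2.56], [-1.05, 4.19], [0.11, 1.86], [-2.63, 2.63]. Speed limits (rad/s): [2.22, 2.22, 3.01, 3.01, 3.14, 3.14, 3.14].

INTERFACE

Orientations are given as a unit quaternion [x, y, z, w].
In Python, from station import sense, optics, robot gives the robot as it stands. The module is installed in compiled form; this text tells all that it offers.
- The arm moves only by the tool drive_tool, never from a script. Its argument "increments" is one flat list of numbers, 7 for each row, row after row: the turn, a rotation vector about the tool's x, y, z in degrees, then the shift along the tool's x, y, z in m, then the opening, from -1 (shut) to 1 (fully open). A call has exactly 10 rows; each row shifts and turns the commanded pose from where the row before left it, along the tool's axes as they then stand; what a row does not reach is not made up. A row lasts 1/12 s, in which the tool goes at most 41.7 mm and 7.16 degrees, less where a joint would pass 70% of its speed; a pose out of reach is approached as far as the arm can. A call is refused whole if a number of a shift passes 0.0417 or a number of a turn 7.16, either way. A call with a gripper value outside its range is refused whole. The fingers move at their own pace and stop on an object; the grip force is fixed at half the most. Time passes only in rows, so rows that do not move let the fingers close, or fill a call up. It gives the time, the measured TCP pose, the force and the opening at its end, in the units of the state.
- sense(): the state, without advancing time (a new reading comes with each control period).
- optics.get_image(name): name is "scene" or "top" or "wrist"; returns the picture (480x640x3 uint8, red, green, blue); there is no depth.
- optics.get_calibration(name): a dict with "camera_matrix" (3x3 intrinsics, pixels), "pose" (4x4, takes a point from camera to world coordinates). Camera axes: x right, y up, looking along -z (the intrinsics and any distortion apply to the point x, -y, -z); pixel columns grow to the right and rows downward; lengths in m; the calibration is good to about 2 mm. A picture is of the moment at which its call begins: read the wrist's pose just before it. get_calibration takes no time and is no camera call; for the wrist camera it gives the pose at the moment of the call.
- robot.hand_in(): hands the job in, once; it reports no verdict.
The state is a dict: "time": time; "joint_positions": joint angles; "dq": joint speeds; "effort": joint torques, N m; "ee_pos": TCP position; "eef_rot": TCP orientation; "ft_force": force on the tool from outside, world axes, zero at the start; "moment": the same for the moment, N m; "gripper_width": opening from 0.0 (shut) to 1.0 (fully open).
Only numpy, scipy, OpenCV 4.12 (cv2) and the standard library are available. Lean on these libraries where they do the work, as an engineer would, in place of code of your own. Each camera call takes 0.05 s, during which the arm holds its last target.

TASK

Two small gluing jigs stand on the reception desk with their clamp arms open; only one has a wooden key fob lying in its nest, its brass plate freshly glued. Swing that jig's clamp arm over and down until its foot presses on the fob by the clamp's own force, leave it clamped for about three seconds, then swing the arm back fully open and let go. The fob must stay lying in its nest, and the empty jig's clamp must stay open.

Things in the scene. Friction and masses are not known exactly. Their poses are not given: they have to be found in the camera images.
- jig: the fixed jig that holds the fob, robot's left or right (an identical empty one opposite): plywood plate 200 x 120 x 12 mm, metal nest rails 6 mm high, toggle clamp. Origin on the desk under the nest's centre; z up; x from nest to clamp pivot, within 25 deg of straight away from the robot; y along the hinge pin. Plate x = -85 to 115; pin at x 75, y 0, z 58; cheeks 34 x 24 mm, top z 70.
- fob: wooden key fob loose in the nest, 90 mm (along the jig's y) x 36 x 10 mm, about 60 g, thin brass plate on top, about 2 mm of play all round. Origin: centre of its underside, 12 mm above the desk; z up.
- clamp_arm (a joint): loaded jig's arm angle, rad: 0 = level towards jig -x, foot on fob; grows as the free end swings up and over to +x; open stop 1.95. Black end grip 18 x 18 x 46 mm, pinch along jig y from above at any angle, turns between the fingers; its centre in the jig frame: x = 75 - 127 cos(angle), y 0, z = 58 + 127 sin(angle) mm. Its spring pulls it to the nearer end (centre about 1.15), which holds it.
- spare_arm (a joint): the same angle for the empty jig's arm; starts open near 1.95, must stay open. Both arms alike: steel bar 12 mm wide, 14 high, grip at its end, rubber foot 18 mm across hanging 75 mm from the pin, its sole 36 mm below the arm's centre line. About 3 N at the grip moves an arm off either end; let go, it swings on by itself and presses a fob with about 4 N when closed.
Mind the look-alikes: they are no part of the job. What is shaped like the jig but green or orange is not meant. What is shaped like the fob but green is not meant.

How it is judged:
By the outcome, as a careful person would: the job done as asked, in the order asked, and still so for the second after the job is handed in, with the robot touching nothing.
It also fails if it takes over 53 s, if anything falls off the work surface, if the arm or the gripper's body presses on something with over 40 N, if the wrist force passes 120 N, or if a joint passes its speed limit or range.

## Working session

There is one attempt and no reset: what is moved stays moved. The work goes in short steps, Python scripts to look and compute and a tool call to move; the robot and the scene stay as the last step left them, time stands still between calls to the robot, and variables do not carry over. Pictures are saved under pics/ and viewed, and the job is handed in when it is done.

Besides the shell and the picture viewer there is one more tool, called as name(argument=value, ...) on one line, values as JSON. drive_tool: Moves the arm, as the interface text tells. Its arguments: {"type":"object","properties":{"increments":{"type":"array"}},"required":["increments"]}

```bash
mkdir -p pics
python3 - <<'E'
from station import sense, optics, robot
import cv2, json
s=sense(); print({k:(v if isinstance(v,(int,float)) else [round(float(x),4) for x in v]) for k,v in s.items()})
for n in ["scene","top"]:
    im=optics.get_image(n); cv2.imwrite(f"pics/{n}0.png",im[:,:,::-1])
    c=optics.get_calibration(n); print(n,c)
print(robot.hold_point_z)
E
```

```text
{'time': 0.0, 'joint_positions': [-1.2077, 0.6001, -0.0025, 1.6001, 0.0018, 0.9429, -0.0798], 'dq': [-0.0012, -0.0005, -0.001, 0.0025, 0.0005, 0.0008, 0.0003], 'effort': [0.0004, -76.5072, 1.4977, -25.2359, -0.0524, 0.0168, 0.0002], 'ee_pos': [0.3085, 0.6556, 0.2177], 'eef_rot': [0.2181, 0.9759, -0.0008, -0.0001], 'ft_force': [0.3279, -0.8883, 0.1003], 'moment': [-0.0328, 0.0049, 0.0005], 'gripper_width': 0.998750461331593}
scene {'camera_matrix': array([[506.41276375,   0.        , 320.98040318],
       [  0.        , 506.41276375, 237.48603674],
       [  0.        ,   0.        ,   1.        ]]), 'pose': array([[-0.87750214, -0.29483907,  0.37823262,  0.83291256],
       [ 0.47938709, -0.56121697,  0.67470255,  0.58254075],
       [ 0.01334189,  0.77337277,  0.63381114,  0.75162814],
       [ 0.        ,  0.        ,  0.        ,  1.        ]])}
top {'camera_matrix': array([[510.4435392 ,   0.        , 319.14588841],
       [  0.        , 510.4435392 , 239.96144466],
       [  0.        ,   0.        ,   1.        ]]), 'pose': array([[-0.0268483 ,  0.98696239, -0.15869596,  0.23184387],
       [-0.99957782, -0.02827   , -0.00670759, -0.17843101],
       [-0.01110647,  0.15844888,  0.98730471,  1.4298202 ],
       [ 0.        ,  0.        ,  0.        ,  1.        ]])}
0.0188
```

View pics/top0.png

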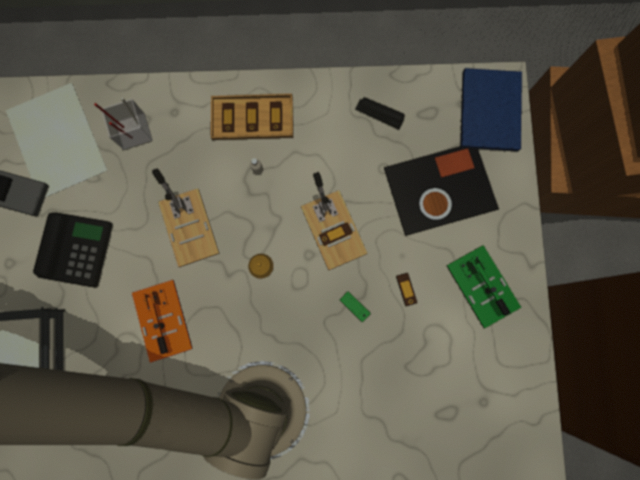

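View pics/scene0.png

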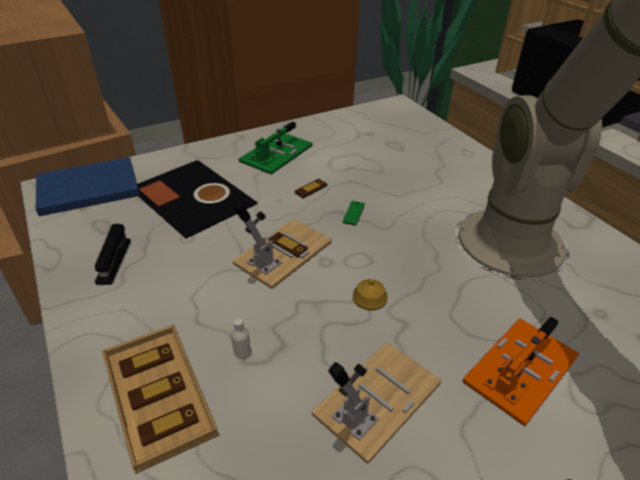

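The top view shows the loaded jig at about (335,230) with its fob at (336,234), and its grip at (319,180). The empty jig is at (188,228). Next I'll enlarge the loaded jig to pick features.

Run:
```python
import cv2
a=cv2.imread("pics/top0.png")[160:280,280:390]; cv2.imwrite("pics/topc.png",cv2.resize(a,None,fx=5,fy=5,interpolation=cv2.INTER_CUBIC))
a=cv2.imread("pics/scene0.png")[195:295,220:345]; cv2.imwrite("pics/scenec.png",cv2.resize(a,None,fx=6,fy=6,interpolation=cv2.INTER_CUBIC))
```

```text
(no output)
```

View pics/topc.png

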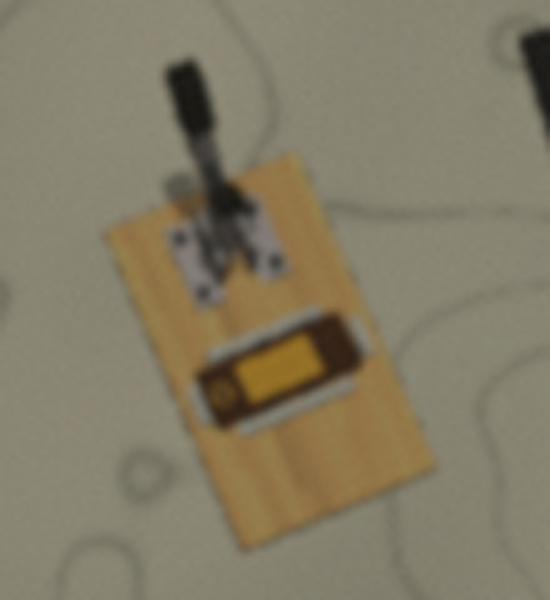

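View pics/scenec.png

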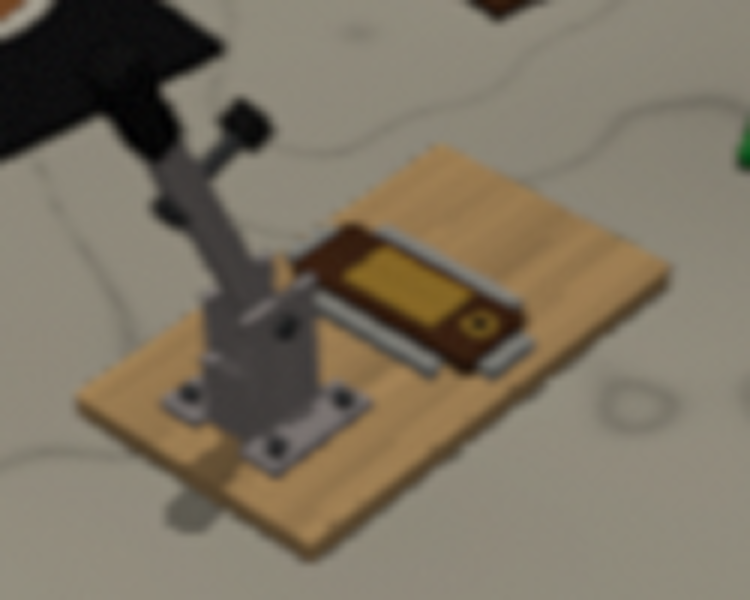

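```bash
cat > h.py <<'E'
import numpy as np, cv2
from scipy.optimize import least_squares
from scipy.spatial.transform import Rotation as R
from station import sense, optics, robot
def proj(cal,P):
    T=np.linalg.inv(cal["pose"]); p=(T[:3,:3]@np.atleast_2d(P).T).T+T[:3,3]
    p=p*[1,-1,-1]; q=(cal["camera_matrix"]@p.T).T; return q[:,:2]/q[:,2:]
def j2w(j,p):
    x,y,a=j; p=np.atleast_2d(p); c,s=np.cos(a),np.sin(a)
    return np.c_[x+c*p[:,0]-s*p[:,1],y+s*p[:,0]+c*p[:,1],p[:,2]]
def grip(a): return np.array([.075-.127*np.cos(a),0,.058+.127*np.sin(a)])
E
python3 - <<'E'
from h import *
ct,cs=optics.get_calibration("top"),optics.get_calibration("scene")
C=np.array([[.115,.06,.012],[.115,-.06,.012],[-.085,-.06,.012],[-.085,.06,.012]])
ut=(np.array([[105,232],[297,152],[437,465],[245,550],[190,98]])+.5)/5-.5+[280,160]
us=(np.array([[310,548],[78,400],[440,147],[672,270],[137,108]])+.5)/6-.5+[220,195]
def f(v,cams="ts"):
    P=np.r_[j2w(v[:3],C),j2w(v[:3],grip(v[3]))]
    r=[]
    if "t" in cams: r.append(proj(ct,P)-ut)
    if "s" in cams: r.append(proj(cs,P)-us)
    return np.concatenate(r).ravel()
for c in ["ts","t","s"]:
    s=least_squares(f,[.6,-.2,-0.3,1.95],args=(c,)); print(c,s.x.round(4),np.degrees(s.x[2]).round(2)); print(s.fun.reshape(-1,2).round(2).tolist())
s=least_squares(f,[.6,-.2,0.3,1.95])
print(j2w(s.x[:3],grip(s.x[3])))
print(R.from_quat(sense()["eef_rot"]).as_matrix().round(3))
E
```

```text
ts [ 0.4737 -0.2138  0.3833  1.9516] 21.96
[[-1.22, 0.43], [-1.01, -0.03], [-0.12, 0.99], [-1.01, 1.07], [-0.77, 0.98], [-0.28, -0.22], [-1.6, -0.72], [-0.47, -0.88], [-0.23, -0.93], [-1.15, -0.59]]
t [ 0.4754 -0.2162  0.3815  1.96  ] 21.86
[[-0.35, -0.24], [-0.13, -0.62], [0.66, 0.42], [-0.25, 0.43], [0.06, -0.03]]
s [ 0.4733 -0.2111  0.3833  1.9463] 21.96
[[0.46, 0.53], [-0.96, -0.05], [0.19, -0.33], [0.52, -0.33], [-0.17, -0.15]]
[[ 0.5870463  -0.16815186  0.17590275]]
[[-0.905  0.426 -0.   ]
 [ 0.426  0.905 -0.001]
 [-0.    -0.001 -1.   ]]
```

Both cameras agree to about 3 mm. Jig origin is about (0.474, -0.214), yaw 22°, and the arm is at 1.95 rad. I'll lift and start turning first.

drive_tool(increments=[0, 0, 7, 0, 0, -0.013, 1, 0, 0, 7, 0, 0, -0.013, 1, 0, 0, 7, 0, 0, -0.013, 1, 0, 0, 7, 0, 0, -0.013, 1, 0, 0, 7, 0, 0, -0.013, 1, 0, 0, 7, 0, 0, -0.013, 1, 0, 0, 7, 0, 0, -0.013, 1, 0, 0, 7, 0, 0, -0.013, 1, 0, 0, 7, 0, 0, -0.013, 1, 0, 0, 7, 0, 0, -0.013, 1])

```text
time: 0.93
ee_pos: [0.3084, 0.6558, 0.3488]
eef_rot: [0.74, 0.672, -0.0, 0.0]
ft_force: [0.3, 0.7, 0.2]
gripper_width: 1.001
```

```bash
cat >> h.py <<'E'
J=(0.474,-0.2138,0.3833)
def goal(xy_z,yaw_y):  # TCP delta in tool axes + turn about tool z
    s=sense(); M=R.from_quat(s["eef_rot"]).as_matrix(); p=np.array(s["ee_pos"])
    d=M.T@(np.array(xy_z)-p); ya=np.degrees(np.arctan2(M[1,1],M[0,1]))
    print("t",round(s["time"],2),"p",p.round(4),"yaw_y",ya.round(2),"zaxis",M[:,2].round(4),"q",np.round(s["joint_positions"],3))
    print("shift tool",d.round(4),"turn tool z",((ya-yaw_y+180)%360-180).round(2),"F",np.round(s["ft_force"],2),"w",round(s["gripper_width"],3))
E
python3 -c "
from h import *
goal([.57,-.175,.34],-68)"
```

```text
t 0.93 p [0.3084 0.6558 0.3488] yaw_y -5.53 zaxis [-4.e-04 -7.e-04 -1.e+00] q [-1.419  0.518  0.35   1.46  -0.184  1.197 -1.14 ]
shift tool [-0.8017  0.3405  0.0093] turn tool z 62.47 F [0.34 0.7  0.17] w 1.001
```

drive_tool(increments=[0, 0, 0, -0.0364, 0.0155, 0, 1, 0, 0, 0, -0.0364, 0.0155, 0, 1, 0, 0, 0, -0.0364, 0.0155, 0, 1, 0, 0, 0, -0.0364, 0.0155, 0, 1, 0, 0, 0, -0.0364, 0.0155, 0, 1, 0, 0, 0, -0.0364, 0.0155, 0, 1, 0, 0, 0, -0.0364, 0.0155, 0, 1, 0, 0, 0, -0.0364, 0.0155, 0, 1, 0, 0, 0, -0.0364, 0.0155, 0, 1, 0, 0, 0, -0.0364, 0.0155, 0, 1])

```text
time: 1.77
ee_pos: [0.4301, 0.2775, 0.3485]
eef_rot: [0.738, 0.674, -0.0, -0.0]
ft_force: [0.6, -0.0, 0.5]
gripper_width: 1.0
```

```bash
python3 -c "
from h import *
goal([.57,-.175,.34],-68)"
```

```text
t 1.77 p [0.4301 0.2775 0.3485] yaw_y -5.19 zaxis [-2.e-04  0.e+00 -1.e+00] q [-1.047  0.21   0.449  1.932 -0.107  1.022 -0.641]
shift tool [-0.438   0.1803  0.0085] turn tool z 62.81 F [ 0.55 -0.02  0.46] w 1.0
```

drive_tool(increments=[0, 0, 0, -0.0364, 0.0151, 0, 1, 0, 0, 0, -0.0364, 0.0151, 0, 1, 0, 0, 0, -0.0364, 0.0151, 0, 1, 0, 0, 0, -0.0364, 0.0151, 0, 1, 0, 0, 0, -0.0364, 0.0151, 0, 1, 0, 0, 0, -0.0364, 0.0151, 0, 1, 0, 0, 0, -0.0364, 0.0151, 0, 1, 0, 0, 0, -0.0364, 0.0151, 0, 1, 0, 0, 0, -0.0364, 0.0151, 0, 1, 0, 0, 0, -0.0364, 0.0151, 0, 1])

```text
time: 2.6
ee_pos: [0.5475, -0.0985, 0.3485]
eef_rot: [0.738, 0.674, 0.0, -0.0]
ft_force: [0.8, 0.7, 0.1]
gripper_width: 1.001
```

drive_tool(increments=[0, 0, 7, 0, 0, 0, 1, 0, 0, 7, 0, 0, 0, 1, 0, 0, 7, 0, 0, 0, 1, 0, 0, 7, 0, 0, 0, 1, 0, 0, 7, 0, 0, 0, 1, 0, 0, 7, 0, 0, 0, 1, 0, 0, 7, 0, 0, 0, 1, 0, 0, 7, 0, 0, 0, 1, 0, 0, 6.8, 0, 0, 0, 1, 0, 0, 0, 0, 0, 0, 1])

```text
time: 3.43
ee_pos: [0.5473, -0.0964, 0.3482]
eef_rot: [0.982, 0.188, -0.0, 0.0]
ft_force: [0.2, 0.1, -0.3]
gripper_width: 1.001
```

```bash
python3 -c "
from h import *
goal([.587,-.168,.30],-68.04)
cv2.imwrite('pics/wrist1.png',optics.get_image('wrist')[:,:,::-1])
c=optics.get_calibration('wrist'); print(c, sense()['ee_pos'])
print(proj(c,j2w(J,[grip(1.95),[.115,.06,.012],[.115,-.06,.012],[-.085,-.06,.012],[-.085,.06,.012]])))
"
```

```text
t 3.43 p [ 0.5473 -0.0964  0.3482] yaw_y -68.29 zaxis [-8.e-04 -4.e-04 -1.e+00] q [-0.583  0.358  0.915  1.862 -0.32   1.078 -0.736]
shift tool [0.0104 0.0812 0.0482] turn tool z -0.25 F [ 0.18  0.13 -0.34] w 1.001
{'camera_matrix': array([[349.48924114,   0.        , 327.41613792],
       [  0.        , 349.48924114, 237.55224603],
       [  0.        ,   0.        ,   1.        ]]), 'pose': array([[ 3.77172074e-01,  8.93323384e-01,  2.44365625e-01,
         6.15523627e-01],
       [-9.26142738e-01,  3.63542678e-01,  1.00480592e-01,
        -6.94968764e-02],
       [ 9.24329100e-04, -2.64215923e-01,  9.64463111e-01,
         5.14672864e-01],
       [ 0.00000000e+00,  0.00000000e+00,  0.00000000e+00,
         1.00000000e+00]])} [ 0.54732707 -0.09643187  0.34826141]
[[409.18971093 208.78122814]
 [341.43874719 192.40839019]
 [424.70731838 192.68379794]
 [415.03613326 318.09210974]
 [339.67420562 317.89158212]]
```

View pics/wrist1.png

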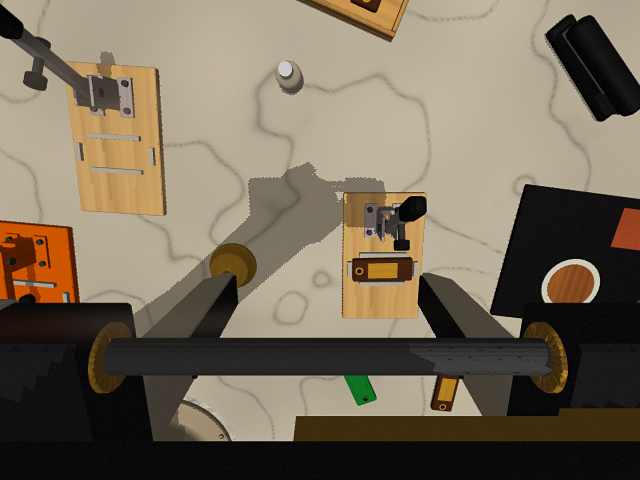

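The wrist view shows the loaded plate's corners near (343,192), (426,193), (418,319) and (342,318), and the grip at (412,207). My model is within about 2 px of that. I'll refine using an enlarged crop.

Run:
```python
import cv2
a=cv2.imread("pics/wrist1.png")[180:330,330:440]; cv2.imwrite("pics/wc.png",cv2.resize(a,None,fx=4,fy=4,interpolation=cv2.INTER_CUBIC))
```

```text
(no output)
```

View pics/wc.png

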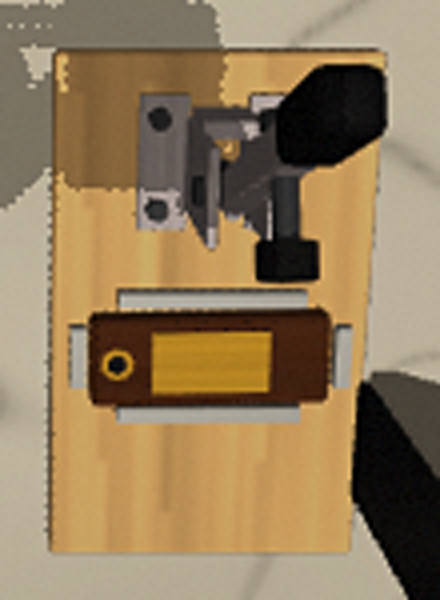

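Run:
```python
from h import *
ct,cs,cw=[optics.get_calibration(n) for n in ("top","scene","wrist")]
C=np.array([[.115,.06,.012],[.115,-.06,.012],[-.085,-.06,.012],[-.085,.06,.012]])
ut=(np.array([[105,232],[297,152],[437,465],[245,550],[190,98]])+.5)/5-.5+[280,160]
us=(np.array([[310,548],[78,400],[440,147],[672,270],[137,108]])+.5)/6-.5+[220,195]
uw=(np.array([[54,52],[387,54],[350,552],[50,551],[334,113]])+.5)/4-.5+[330,180]
def f(v,cams="tsw"):
    P=np.r_[j2w(v[:3],C),j2w(v[:3],grip(v[3]))]
    r=[]
    if "t" in cams: r.append(proj(ct,P)-ut)
    if "s" in cams: r.append(proj(cs,P)-us)
    if "w" in cams: r.append(proj(cw,P)-uw)
    return np.concatenate(r).ravel()
for c in ["tsw","w"]:
    s=least_squares(f,[.6,-.2,0.3,1.95],args=(c,)); print(c,s.x.round(4),np.degrees(s.x[2]).round(2)); print(s.fun.reshape(-1,2).round(2).tolist())
```

```text
tsw [ 0.4746 -0.2159  0.3828  1.9561] 21.93
[[-0.5, 0.08], [-0.3, -0.35], [0.58, 0.66], [-0.31, 0.73], [-0.05, 0.45], [-1.11, -0.69], [-2.33, -1.16], [-1.15, -1.22], [-0.99, -1.3], [-2.2, -0.81], [-0.16, -0.08], [-0.15, -0.27], [-0.78, 0.61], [-1.13, 0.63], [-1.73, 0.36]]
w [ 0.4753 -0.2169  0.3844  1.9564] 22.02
[[0.56, -0.23], [0.59, -0.54], [0.09, 0.39], [-0.28, 0.51], [-0.66, 0.02]]
```

Top and wrist agree on jig (0.4753, -0.2166), yaw 21.95°. The scene camera is about 3 mm off, so I'll use the other two.

```bash
sed -i 's/^J=.*/J=(0.4753,-0.2166,0.383)/' h.py
cat >> h.py <<'E'
def tgt(a):
    g=j2w(J,grip(a))[0]; return g-[0,0,robot.hold_point_z]
E
python3 -c "
from h import *
print(tgt(1.95)); goal(tgt(1.95),-68.06)"
```

```text
[ 0.58847285 -0.17100317  0.15717788]
t 3.48 p [ 0.5473 -0.0964  0.3483] yaw_y -67.88 zaxis [-8.e-04 -5.e-04 -1.e+00] q [-0.583  0.357  0.914  1.862 -0.319  1.078 -0.73 ]
shift tool [0.0102 0.0845 0.1911] turn tool z 0.18 F [-0.16 -0.85 -0.61] w 1.0
```

drive_tool(increments=[0, 0, 0, 0.0034, 0.0282, 0, 1, 0, 0, 0, 0.0034, 0.0282, 0, 1, 0, 0, 0, 0.0034, 0.0282, 0, 1, 0, 0, 0, 0, 0, 0.02, 1, 0, 0, 0, 0, 0, 0.025, 1, 0, 0, 0, 0, 0, 0.025, 1, 0, 0, 0, 0, 0, 0.025, 1, 0, 0, 0, 0, 0, 0.015, 1, 0, 0, 0, 0, 0, 0.01, 1, 0, 0, 0, 0, 0, 0, 1])

```text
time: 4.32
ee_pos: [0.5877, -0.1709, 0.2268]
eef_rot: [0.981, 0.192, -0.001, -0.001]
ft_force: [-1.2, -0.1, 0.3]
gripper_width: 1.002
```

```bash
python3 -c "
from h import *
goal(tgt(1.95),-68.06)
cv2.imwrite('pics/wrist2.png',optics.get_image('wrist')[:,:,::-1])
c=optics.get_calibration('wrist')
a=1.95
g=grip(a);u=np.array([-np.cos(a),0,np.sin(a)]);n=np.array([np.sin(a),0,np.cos(a)])
P=[g+u*.023*i+n*.009*k+np.array([0,.009,0])*l for i in(1,-1) for k in (1,-1) for l in (1,-1)]
print(proj(c,j2w(J,[g]+P)).round(1).tolist())
"
```

```text
t 4.32 p [ 0.5877 -0.1709  0.2268] yaw_y -67.84 zaxis [-3.e-03  8.e-04 -1.e+00] q [-0.313  0.56   0.78   1.888 -0.496  0.901 -0.475]
shift tool [0.0008 0.0005 0.0696] turn tool z 0.22 F [-1.24 -0.12  0.27] w 1.002
[[325.6, 256.8], [310.4, 239.5], [340.6, 239.6], [310.1, 269.8], [340.6, 269.9], [313.4, 246.2], [338.1, 246.3], [313.2, 271.1], [338.1, 271.2]]
```

View pics/wrist2.png

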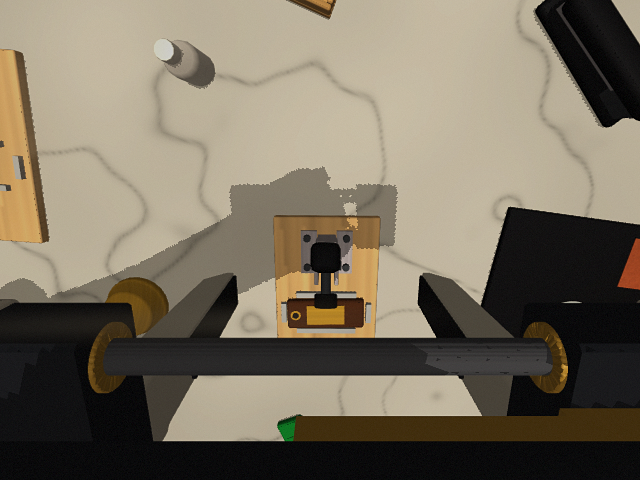

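The grip fills columns 310–341, rows 242–272, within about 2 px of the prediction. Descending, then closing.

drive_tool(increments=[0, 0, 0.2, 0.0, 0.0005, 0.015, 1, 0, 0, 0, 0, 0, 0.015, 1, 0, 0, 0, 0, 0, 0.015, 1, 0, 0, 0, 0, 0, 0.013, 1, 0, 0, 0, 0, 0, 0.008, 1, 0, 0, 0, 0, 0, 0.004, 1, 0, 0, 0, 0, 0, 0, 1, 0, 0, 0, 0, 0, 0, -1, 0, 0, 0, 0, 0, 0, -1, 0, 0, 0, 0, 0, 0, -1])

```text
time: 5.2
ee_pos: [0.5892, -0.172, 0.1593]
eef_rot: [0.982, 0.189, 0.001, 0.0]
ft_force: [0.2, -0.4, 0.4]
gripper_width: 0.835
```

drive_tool(increments=[0, 0, 0, 0, 0, 0, -1, 0, 0, 0, 0, 0, 0, -1, 0, 0, 0, 0, 0, 0, -1, 0, 0, 0, 0, 0, 0, -1, 0, 0, 0, 0, 0, 0, -1, 0, 0, 0, 0, 0, 0, -1, 0, 0, 0, 0, 0, 0, -1, 0, 0, 0, 0, 0, 0, -1, 0, 0, 0, 0, 0, 0, -1, 0, 0, 0, 0, 0, 0, -1])

```text
time: 6.03
ee_pos: [0.5878, -0.1693, 0.1585]
eef_rot: [0.982, 0.19, -0.001, -0.002]
ft_force: [-4.3, 8.1, 6.5]
gripper_width: 0.194
```

```bash
python3 -c "
from h import *
goal(tgt(1.95),-68.06)
cv2.imwrite('pics/wrist3.png',optics.get_image('wrist')[:,:,::-1])
for a in np.arange(1.95,-.01,-.13):
    d=grip(a)-grip(1.95); print(round(a,3),d[[0,2]].round(4))
"
```

```text
t 6.03 p [ 0.5878 -0.1693  0.1585] yaw_y -68.12 zaxis [-0.0025  0.0041 -1.    ] q [-0.259  0.634  0.703  1.949 -0.583  0.776 -0.407]
shift tool [-0.      0.0018  0.0013] turn tool z -0.06 F [-4.29  8.06  6.51] w 0.194
1.95 [0. 0.]
1.82 [-0.0157  0.0051]
1.69 [-0.0319  0.0081]
1.56 [-0.0484  0.009 ]
1.43 [-0.0648  0.0078]
1.3 [-0.081   0.0044]
1.17 [-0.0966 -0.001 ]
1.04 [-0.1113 -0.0085]
0.91 [-0.125  -0.0177]
0.78 [-0.1373 -0.0287]
0.65 [-0.1481 -0.0411]
0.52 [-0.1572 -0.0549]
0.39 [-0.1645 -0.0697]
0.26 [-0.1697 -0.0853]
0.13 [-0.1729 -0.1015]
-0.0 [-0.174 -0.118]
```

View pics/wrist3.png

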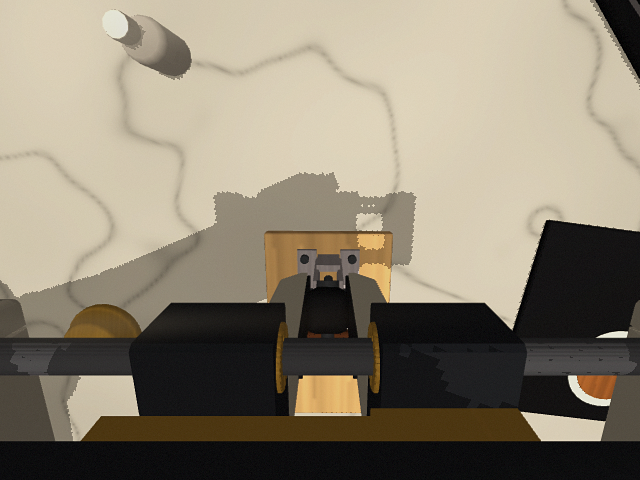

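Gripped: opening 0.194 is about 18 mm. There is a roughly 9 N side load from a 2 mm offset, which I'll relieve. Computing the arc rows.

```bash
python3 -c "
from h import *
def rows(a0,a1,n):
    A=np.linspace(a0,a1,n+1); G=np.array([grip(a) for a in A])*1e4; D=np.diff(np.round(G),axis=0)/1e4
    for d in D: print([round(d[0],4),round(-d[2],4)],end=' ')
    print()
rows(1.95,1.39,8); rows(1.39,.75,10); rows(.75,.21,9); rows(.21,.03,6)
"
```

```text
[np.float64(-0.0084), np.float64(-0.003)] [np.float64(-0.0085), np.float64(-0.0024)] [np.float64(-0.0087), np.float64(-0.0018)] [np.float64(-0.0088), np.float64(-0.0012)] [np.float64(-0.0089), np.float64(-0.0005)] [np.float64(-0.0089), np.float64(-0.0)] [np.float64(-0.0088), np.float64(0.0007)] [np.float64(-0.0088), np.float64(0.0013)] 
[np.float64(-0.008), np.float64(0.0017)] [np.float64(-0.0078), np.float64(0.0022)] [np.float64(-0.0077), np.float64(0.0027)] [np.float64(-0.0074), np.float64(0.0032)] [np.float64(-0.0073), np.float64(0.0037)] [np.float64(-0.007), np.float64(0.0041)] [np.float64(-0.0067), np.float64(0.0046)] [np.float64(-0.0064), np.float64(0.005)] [np.float64(-0.0061), np.float64(0.0054)] [np.float64(-0.0057), np.float64(0.0057)] 
[np.float64(-0.005), np.float64(0.0058)] [np.float64(-0.0047), np.float64(0.006)] [np.float64(-0.0043), np.float64(0.0063)] [np.float64(-0.0039), np.float64(0.0065)] [np.float64(-0.0036), np.float64(0.0068)] [np.float64(-0.0031), np.float64(0.0069)] [np.float64(-0.0026), np.float64(0.0071)] [np.float64(-0.0023), np.float64(0.0073)] [np.float64(-0.0018), np.float64(0.0074)] 
[np.float64(-0.0007), np.float64(0.0038)] [np.float64(-0.0007), np.float64(0.0037)] [np.float64(-0.0005), np.float64(0.0038)] [np.float64(-0.0004), np.float64(0.0038)] [np.float64(-0.0003), np.float64(0.0038)] [np.float64(-0.0001), np.float64(0.0038)]
```

drive_tool(increments=[0, 0, 0, 0, -0.0018, 0, -1, 0, 0, 0, -0.0084, 0, -0.003, -1, 0, 0, 0, -0.0085, 0, -0.0024, -1, 0, 0, 0, -0.0087, 0, -0.0018, -1, 0, 0, 0, -0.0088, 0, -0.0012, -1, 0, 0, 0, -0.0089, 0, -0.0005, -1, 0, 0, 0, -0.0089, 0, 0, -1, 0, 0, 0, -0.0088, 0, 0.0007, -1, 0, 0, 0, -0.0088, 0, 0.0013, -1, 0, 0, 0, 0, 0, 0, -1])

```text
time: 6.92
ee_pos: [0.5217, -0.1957, 0.1661]
eef_rot: [0.982, 0.189, 0.0, -0.001]
ft_force: [0.8, 6.1, 4.0]
gripper_width: 0.193
```

```bash
python3 -c "
from h import *
goal(tgt(1.39),-68.06); M=R.from_quat(sense()['eef_rot']).as_matrix(); print('Ftool',(M.T@np.array(sense()['ft_force'])).round(2))"
```

```text
t 6.92 p [ 0.5217 -0.1957  0.1661] yaw_y -68.26 zaxis [ 3.0e-04  2.2e-03 -1.0e+00] q [-0.218  0.562  0.713  2.066 -0.565  0.714 -0.33 ]
shift tool [0.0013 0.002  0.002 ] turn tool z -0.2 F [0.83 6.08 4.04] w 0.193
Ftool [ 3.03 -5.35 -4.03]
```

drive_tool(increments=[0, 0, 0, -0.008, -0.0012, 0.0012, -1, 0, 0, 0, -0.0078, 0, 0.0022, -1, 0, 0, 0, -0.0077, 0, 0.0027, -1, 0, 0, 0, -0.0074, 0, 0.0032, -1, 0, 0, 0, -0.0073, 0, 0.0037, -1, 0, 0, 0, -0.007, 0, 0.0041, -1, 0, 0, 0, -0.0067, 0, 0.0046, -1, 0, 0, 0, -0.0064, 0, 0.005, -1, 0, 0, 0, -0.0061, 0, 0.0054, -1, 0, 0, 0, -0.0057, 0, 0.0057, -1])

```text
time: 7.75
ee_pos: [0.4543, -0.2226, 0.1286]
eef_rot: [0.982, 0.188, -0.001, -0.0]
ft_force: [-10.8, -2.3, 13.1]
gripper_width: 0.189
```

```bash
python3 -c "
from h import *
goal(tgt(.75),-68.06); M=R.from_quat(sense()['eef_rot']).as_matrix(); print('Ftool',(M.T@np.array(sense()['ft_force'])).round(2))"
```

```text
t 7.75 p [ 0.4543 -0.2226  0.1286] yaw_y -68.36 zaxis [-1.7e-03 -1.0e-04 -1.0e+00] q [-0.092  0.555  0.637  2.205 -0.624  0.565 -0.177]
shift tool [0.0038 0.0023 0.0028] turn tool z -0.3 F [-10.8   -2.31  13.07] w 0.189
Ftool [-10.91  -1.84 -13.05]
```

The load is about 17 N radially outward, so my arc is a few mm too tight. I'll shift outward by about 4 mm and go on.

drive_tool(increments=[0, 0, 0, -0.0028, 0, -0.0026, -1, 0, 0, 0, 0, 0, 0, -1, 0, 0, 0, 0, 0, 0, -1, 0, 0, 0, -0.005, 0, 0.0058, -1, 0, 0, 0, -0.0047, 0, 0.006, -1, 0, 0, 0, -0.0043, 0, 0.0063, -1, 0, 0, 0, -0.0039, 0, 0.0065, -1, 0, 0, 0, -0.0036, 0, 0.0068, -1, 0, 0, 0, -0.0031, 0, 0.0069, -1, 0, 0, 0, 0, 0, 0, -1])

```text
time: 8.58
ee_pos: [0.4276, -0.2332, 0.0915]
eef_rot: [0.982, 0.187, -0.002, 0.0]
ft_force: [-11.2, -5.2, 7.1]
gripper_width: 0.191
```

```bash
cat >> h.py <<'E'
def ang():
    s=sense(); p=np.array(s["ee_pos"])+[0,0,robot.hold_point_z]; d=p[:2]-np.array(J[:2]); c,sn=np.cos(J[2]),np.sin(J[2])
    x=c*d[0]+sn*d[1]-.075; z=p[2]-.058; M=R.from_quat(s["eef_rot"]).as_matrix(); F=M.T@np.array(s["ft_force"]); a=np.arctan2(z,-x)
    print("ang",a.round(3),"r",np.hypot(x,z).round(4),"Ftool",F.round(2),"radial out",(-F[0]*np.cos(a)-F[2]*np.sin(a)).round(2),"tang open",(F[0]*np.sin(a)-F[2]*np.cos(a)).round(2))
E
python3 -c "
from h import *
goal(tgt(.39),-68.06); ang()"
```

```text
t 8.58 p [ 0.4276 -0.2332  0.0915] yaw_y -68.45 zaxis [-0.0041 -0.0012 -1.    ] q [ 0.015  0.59   0.537  2.268 -0.701  0.452 -0.069]
shift tool [0.008  0.0024 0.0039] turn tool z -0.39 F [-11.19  -5.23   7.05] w 0.191
ang 0.395 r 0.1359 Ftool [-12.36   0.75  -7.  ] radial out 14.1 tang open 1.71
```

drive_tool(increments=[0, 0, 0, -0.003, 0, -0.0012, -1, 0, 0, 0, 0, 0, 0, -1, 0, 0, 0, -0.0018, 0, 0.0046, -1, 0, 0, 0, -0.0016, 0, 0.0046, -1, 0, 0, 0, -0.0014, 0, 0.0046, -1, 0, 0, 0, -0.0013, 0, 0.0046, -1, 0, 0, 0, -0.0011, 0, 0.0046, -1, 0, 0, 0, -0.001, 0, 0.0046, -1, 0, 0, 0, -0.0008, 0, 0.0046, -1, 0, 0, 0, 0, 0, 0, -1])

```text
time: 9.42
ee_pos: [0.4168, -0.2375, 0.0605]
eef_rot: [0.982, 0.187, -0.002, 0.0]
ft_force: [-12.1, -5.9, 4.2]
gripper_width: 0.191
```

```bash
python3 -c "
from h import *
goal(tgt(.15),-68.06); ang()
cv2.imwrite('pics/scene4.png',optics.get_image('scene')[:,:,::-1][180:330,180:400].repeat(3,0).repeat(3,1))"
```

```text
t 9.42 p [ 0.4168 -0.2375  0.0605] yaw_y -68.42 zaxis [-0.0043 -0.0017 -1.    ] q [ 0.1    0.628  0.437  2.299 -0.77   0.36   0.006]
shift tool [0.0115 0.0024 0.0023] turn tool z -0.36 F [-12.1   -5.93   4.22] w 0.191
ang 0.154 r 0.1387 Ftool [-13.45   1.06  -4.16] radial out 13.93 tang open 2.04
```

View pics/scene4.png

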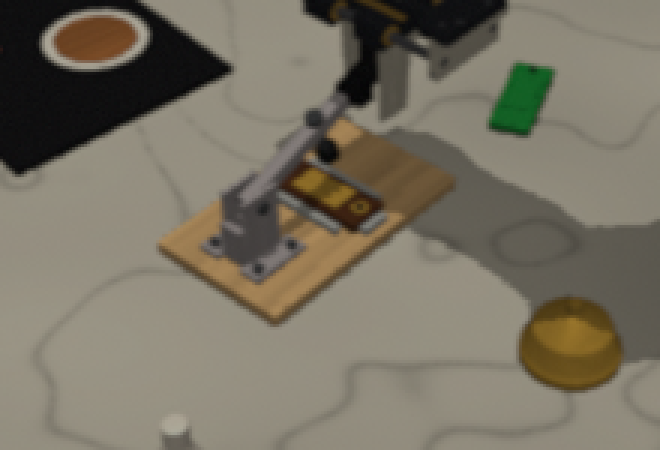

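The scene crop shows the foot at crop (327,150), hovering over the fob's brass plate. I'll project the foot at several angles to get the arm's true angle.

```bash
python3 -c "
from h import *
c=optics.get_calibration('scene')
off=np.array([180,180])
for a in (0,.1,.15,.2,.25,.3,.35):
    u=np.array([-np.cos(a),0,np.sin(a)]);n=np.array([-np.sin(a),0,-np.cos(a)])
    pin=np.array([.075,0,.058])
    P=[pin+u*.075+n*.036,pin+u*.075+n*.026,pin+u*.075-n*.0+0, pin+u*.104,pin+u*.150]
    print(a,((proj(c,j2w(J,P))-off)*3+1).round(0).tolist())
print(((proj(c,j2w(J,[[.075,.012,.058],[.115,.06,.012],[-.085,.06,.012]]))-off)*3+1).round(0).tolist())
im=cv2.imread('pics/scene4.png')[::3,::3][20:80,60:150]
cv2.imwrite('pics/scene4b.png',cv2.resize(im,None,fx=8,fy=8,interpolation=cv2.INTER_CUBIC))
"
```

```text
0 [[318.0, 187.0], [318.0, 177.0], [317.0, 150.0], [343.0, 131.0], [383.0, 103.0]]
0.1 [[321.0, 177.0], [320.0, 168.0], [316.0, 142.0], [342.0, 120.0], [383.0, 88.0]]
0.15 [[322.0, 172.0], [320.0, 163.0], [316.0, 138.0], [342.0, 115.0], [382.0, 80.0]]
0.2 [[323.0, 167.0], [321.0, 158.0], [315.0, 135.0], [341.0, 110.0], [381.0, 73.0]]
0.25 [[324.0, 163.0], [321.0, 154.0], [314.0, 131.0], [340.0, 105.0], [379.0, 66.0]]
0.3 [[324.0, 158.0], [321.0, 150.0], [313.0, 128.0], [338.0, 101.0], [377.0, 59.0]]
0.35 [[324.0, 153.0], [321.0, 145.0], [311.0, 125.0], [336.0, 96.0], [375.0, 53.0]]
[[257.0, 207.0], [270.0, 316.0], [452.0, 176.0]]
```

View pics/scene4b.png

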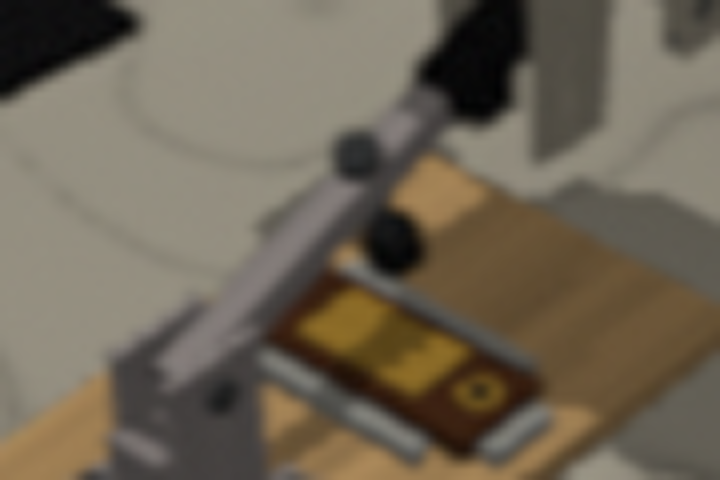

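Foot sole sits near crop (330,163), so the arm is really at about 0.25–0.3 rad. That means the grip is about 12 mm higher between the fingers than the nominal hold point. I'll continue in small steps and watch the force.

drive_tool(increments=[0, 0, 0, -0.003, 0, 0, -1, 0, 0, 0, 0, 0, 0, -1, 0, 0, 0, -0.0012, 0, 0.004, -1, 0, 0, 0, -0.001, 0, 0.004, -1, 0, 0, 0, -0.0008, 0, 0.004, -1, 0, 0, 0, -0.0006, 0, 0.004, -1, 0, 0, 0, -0.0004, 0, 0.003, -1, 0, 0, 0, 0, 0, 0, -1, 0, 0, 0, 0, 0, 0, -1, 0, 0, 0, 0, 0, 0, -1])

```text
time: 10.3
ee_pos: [0.413, -0.2391, 0.042]
eef_rot: [0.982, 0.188, -0.001, 0.0]
ft_force: [-7.3, -4.4, 0.8]
gripper_width: 0.192
```

```bash
python3 -c "
from h import *
ang(); print(sense()['ee_pos'])
im=optics.get_image('scene')[:,:,::-1][200:260,240:330]
cv2.imwrite('pics/scene5.png',cv2.resize(im,None,fx=8,fy=8,interpolation=cv2.INTER_CUBIC))"
```

```text
ang 0.02 r 0.1412 Ftool [-8.36  1.35 -0.81] radial out 8.38 tang open 0.65
[ 0.41303597 -0.23908207  0.04197978]
```

View pics/scene5.png

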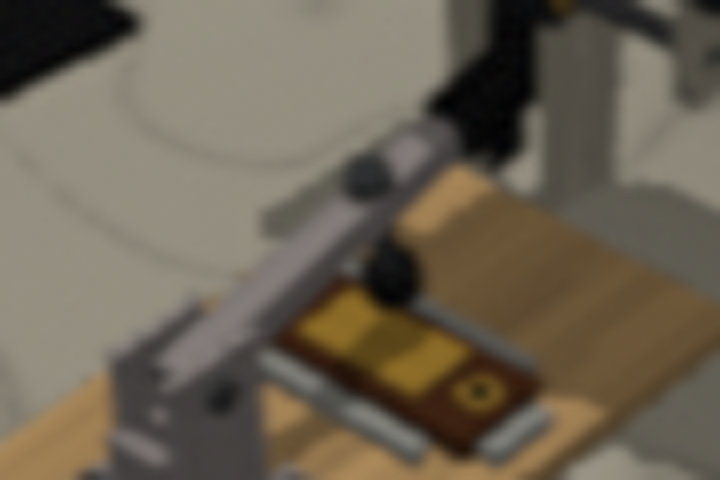

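The foot sole is at about (398,305), with roughly 0.13 rad left. Lowering about 14 mm more.

drive_tool(increments=[0, 0, 0, -0.002, 0, 0, -1, 0, 0, 0, -0.0004, 0, 0.003, -1, 0, 0, 0, -0.0003, 0, 0.003, -1, 0, 0, 0, -0.0002, 0, 0.003, -1, 0, 0, 0, -0.0001, 0, 0.003, -1, 0, 0, 0, 0, 0, 0.002, -1, 0, 0, 0, 0, 0, 0, -1, 0, 0, 0, 0, 0, 0, -1, 0, 0, 0, 0, 0, 0, -1, 0, 0, 0, 0, 0, 0, -1])

```text
time: 11.18
ee_pos: [0.4113, -0.2397, 0.0277]
eef_rot: [0.982, 0.189, -0.0, 0.0]
ft_force: [-4.7, -2.9, -0.6]
gripper_width: 0.193
```

```bash
python3 -c "
from h import *
ang(); print(sense()['ee_pos'])
im=optics.get_image('scene')[:,:,::-1][200:260,240:330]
cv2.imwrite('pics/scene6.png',cv2.resize(im,None,fx=8,fy=8,interpolation=cv2.INTER_CUBIC))"
```

```text
ang -0.08 r 0.1435 Ftool [-5.42  0.97  0.56] radial out 5.45 tang open -0.13
[ 0.41125117 -0.23973742  0.02767038]
```

View pics/scene6.png

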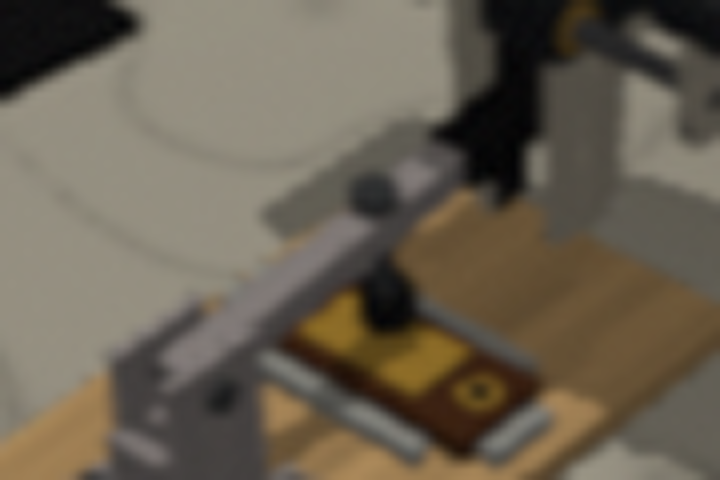

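The foot is within a few mm of the fob and loads are low. Lowering 2 mm and releasing, so the clamp's spring finishes the closing.

drive_tool(increments=[0, 0, 0, 0, 0, 0.002, -1, 0, 0, 0, 0, 0, 0, -1, 0, 0, 0, 0, 0, 0, 0.1, 0, 0, 0, 0, 0, 0, 0.1, 0, 0, 0, 0, 0, 0, 0.1, 0, 0, 0, 0, 0, 0, 0.1, 0, 0, 0, 0, 0, 0, 0.1, 0, 0, 0, 0, 0, 0, 0.1, 0, 0, 0, 0, 0, 0, 0.1, 0, 0, 0, 0, 0, 0, 0.1])

```text
time: 12.07
ee_pos: [0.412, -0.2393, 0.0261]
eef_rot: [0.982, 0.189, 0.0, -0.0]
ft_force: [0.6, -0.4, 0.6]
gripper_width: 0.551
```

```bash
python3 -c "
from h import *
ang(); goal(tgt(0),-68.06)
im=optics.get_image('scene')[:,:,::-1][200:260,240:330]
cv2.imwrite('pics/scene7.png',cv2.resize(im,None,fx=8,fy=8,interpolation=cv2.INTER_CUBIC))
c=optics.get_calibration('wrist')
cv2.imwrite('pics/wrist7.png',optics.get_image('wrist')[:,:,::-1])
print(proj(c,j2w(J,[[-.029,0,.067],[-.075,0,.067],[.115,.06,.012],[.115,-.06,.012]])))"
```

```text
ang -0.092 r 0.1428 Ftool [ 0.43  0.65 -0.63] radial out -0.49 tang open 0.59
t 12.07 p [ 0.412  -0.2393  0.0261] yaw_y -68.19 zaxis [ 1.e-04  0.e+00 -1.e+00] q [ 0.201  0.675  0.304  2.319 -0.844  0.253  0.078]
shift tool [ 0.0152  0.0026 -0.0131] turn tool z -0.13 F [ 0.64 -0.44  0.63] w 0.551
[[ 331.75989312  239.31019815]
 [ 331.60014489  348.07166104]
 [ 186.36367548 -129.21792521]
 [ 474.69550554 -129.69480398]]
```

View pics/scene7.png

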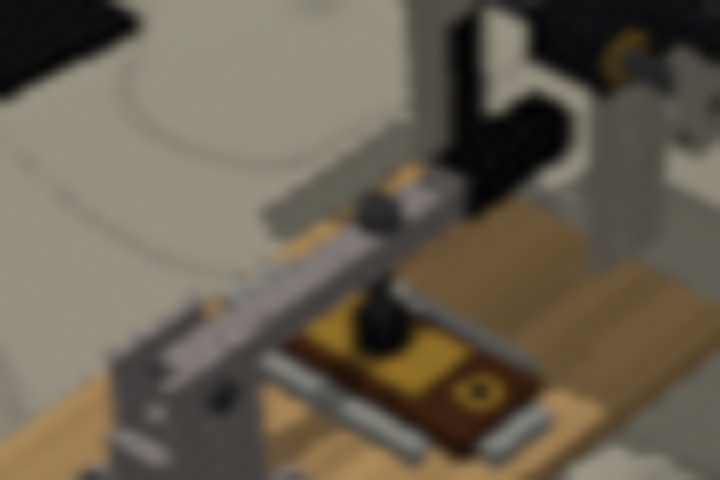

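View pics/wrist7.png

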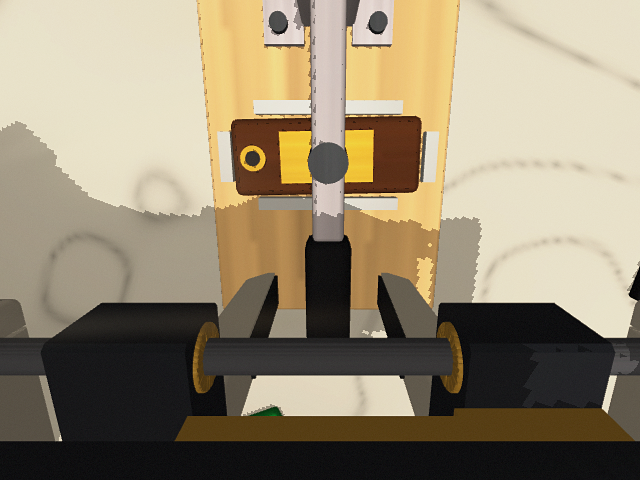

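Closed: the foot sits on the fob's plate and the fob lies in its nest. In the wrist view the grip spans rows 238 to about 345 at column 328, with the fingers clear on both sides. While it stays clamped I'll re-centre the fingers over the grip.

drive_tool(increments=[0, 0, 0, 0.005, 0, -0.003, 0.1, 0, 0, 0, 0.005, 0, -0.003, 0.1, 0, 0, 0, 0.005, 0, -0.003, 0.1, 0, 0, 0, 0, 0, 0, 0.1, 0, 0, 0, 0, 0, 0, 0.1, 0, 0, 0, 0, 0, 0, 0.1, 0, 0, 0, 0, 0, 0, 0.1, 0, 0, 0, 0, 0, 0, 0.1, 0, 0, 0, 0, 0, 0, 0.1, 0, 0, 0, 0, 0, 0, 0.1])

```text
time: 13.0
ee_pos: [0.4257, -0.2339, 0.035]
eef_rot: [0.982, 0.189, -0.0, -0.0]
ft_force: [-0.5, -0.3, 0.3]
gripper_width: 0.553
```

```bash
python3 -c "
from h import *
ang(); goal(tgt(0),-68.06)
cv2.imwrite('pics/wrist8.png',optics.get_image('wrist')[:,:,::-1])
def rows(a0,a1,n):
    A=np.linspace(a0,a1,n+1); G=np.array([grip(a) for a in A])*1e4; D=np.diff(np.round(G),axis=0)/1e4
    for d in D: print((float(round(d[0],4)),float(round(-d[2],4))),end=' ')
    print()
rows(0,.42,7); rows(.42,1.02,9); rows(1.02,1.62,9);rows(1.62,1.92,5)"
```

```text
ang -0.033 r 0.1275 Ftool [-0.61  0.11 -0.32] radial out 0.6 tang open 0.34
t 13.0 p [ 0.4257 -0.2339  0.035 ] yaw_y -68.22 zaxis [-1.e-04  1.e-04 -1.e+00] q [ 0.143  0.669  0.358  2.296 -0.824  0.301  0.039]
shift tool [ 0.0005  0.0025 -0.0042] turn tool z -0.16 F [-0.52 -0.32  0.32] w 0.553
(0.0002, -0.0076) (0.0007, -0.0076) (0.0012, -0.0075) (0.0015, -0.0075) (0.0021, -0.0073) (0.0024, -0.0072) (0.0029, -0.0071) 
(0.0037, -0.0076) (0.0043, -0.0073) (0.0046, -0.0071) (0.0052, -0.0067) (0.0056, -0.0064) (0.006, -0.006) (0.0063, -0.0055) (0.0068, -0.0051) (0.007, -0.0047) 
(0.0074, -0.0042) (0.0076, -0.0037) (0.0079, -0.0032) (0.008, -0.0026) (0.0082, -0.0021) (0.0083, -0.0016) (0.0084, -0.001) (0.0085, -0.0004) (0.0084, 0.0002) 
(0.0076, 0.0006) (0.0076, 0.001) (0.0075, 0.0015) (0.0073, 0.002) (0.0073, 0.0024)
```

View pics/wrist8.png

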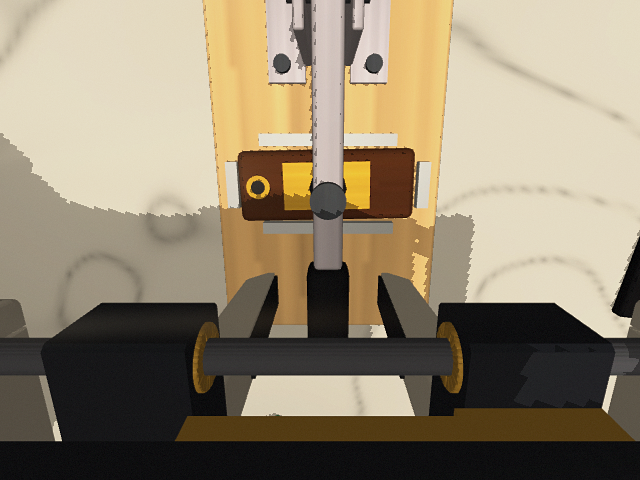

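drive_tool(increments=[0, 0, 0, 0, 0, 0, 0.1, 0, 0, 0, 0, 0, 0, 0.1, 0, 0, 0, 0, 0, 0, 0.1, 0, 0, 0, 0, 0, 0, 0.1, 0, 0, 0, 0, 0, 0, 0.1, 0, 0, 0, 0, 0, 0, 0.1, 0, 0, 0, 0, 0, 0, 0.1, 0, 0, 0, 0, 0, 0, 0.1, 0, 0, 0, 0, 0, 0, 0.1, 0, 0, 0, 0, 0, 0, 0.1])

```text
time: 13.88
ee_pos: [0.4259, -0.2338, 0.035]
eef_rot: [0.982, 0.189, 0.0, 0.0]
ft_force: [-0.1, 0.1, 0.2]
gripper_width: 0.553
```

drive_tool(increments=[0, 0, 0, 0, 0, 0, 0.1, 0, 0, 0, 0, 0, 0, 0.1, 0, 0, 0, 0, 0, 0, 0.1, 0, 0, 0, 0, 0, 0, 0.1, 0, 0, 0, 0, 0, 0, -1, 0, 0, 0, 0, 0, 0, -1, 0, 0, 0, 0, 0, 0, -1, 0, 0, 0, 0, 0, 0, -1, 0, 0, 0, 0, 0, 0, -1, 0, 0, 0, 0, 0, 0, -1])

```text
time: 14.72
ee_pos: [0.4259, -0.2339, 0.0351]
eef_rot: [0.982, 0.189, 0.0, 0.0]
ft_force: [-0.3, -0.1, -0.7]
gripper_width: 0.189
```

```bash
python3 -c "
from h import *
ang(); goal(tgt(0),-68.06)"
```

```text
ang -0.033 r 0.1273 Ftool [-0.27 -0.05  0.72] radial out 0.29 tang open -0.71
t 14.72 p [ 0.4259 -0.2339  0.0351] yaw_y -68.2 zaxis [ 2.e-04 -3.e-04 -1.e+00] q [ 0.143  0.669  0.358  2.296 -0.824  0.301  0.039]
shift tool [ 0.0003  0.0024 -0.0041] turn tool z -0.14 F [-0.27 -0.06 -0.72] w 0.189
```

Gripped with no side load. Swinging it up in increments.

drive_tool(increments=[0, 0, 0, 0, 0, 0, -1, 0, 0, 0, 0.0002, 0, -0.0076, -1, 0, 0, 0, 0.0007, 0, -0.0076, -1, 0, 0, 0, 0.0012, 0, -0.0075, -1, 0, 0, 0, 0.0015, 0, -0.0075, -1, 0, 0, 0, 0.0021, 0, -0.0073, -1, 0, 0, 0, 0.0024, 0, -0.0072, -1, 0, 0, 0, 0.0029, 0, -0.0071, -1, 0, 0, 0, 0, 0, 0, -1, 0, 0, 0, 0, 0, 0, -1])

```text
time: 15.55
ee_pos: [0.4364, -0.2297, 0.0873]
eef_rot: [0.982, 0.189, 0.0, 0.0]
ft_force: [1.5, -1.6, -0.9]
gripper_width: 0.192
```

```bash
python3 -c "
from h import *
ang(); goal(tgt(.42),-68.06)
im=optics.get_image('scene')[:,:,::-1][180:260,230:330]
cv2.imwrite('pics/scene9.png',cv2.resize(im,None,fx=7,fy=7,interpolation=cv2.INTER_CUBIC))
c=optics.get_calibration('scene')
for a in (.3,.35,.4,.45):
    pin=np.array([.075,0,.058]);u=np.array([-np.cos(a),0,np.sin(a)]);n=np.array([-np.sin(a),0,-np.cos(a)])
    print(a,((proj(c,j2w(J,[pin+u*.075+n*.036,pin+u*.104,pin+u*.15]))+[1.5,1]-[230,180])*7).round().tolist())
"
```

```text
ang 0.393 r 0.1256 Ftool [0.8  1.99 0.86] radial out -1.07 tang open -0.49
t 15.55 p [ 0.4364 -0.2297  0.0873] yaw_y -68.18 zaxis [ 9.e-04 -6.e-04 -1.e+00] q [ 0.011  0.599  0.528  2.26  -0.716  0.447 -0.066]
shift tool [ 0.      0.0024 -0.0037] turn tool z -0.12 F [ 1.48 -1.55 -0.86] w 0.192
0.3 [[414.0, 373.0], [447.0, 240.0], [539.0, 143.0]]
0.35 [[415.0, 362.0], [443.0, 230.0], [533.0, 128.0]]
0.4 [[415.0, 351.0], [439.0, 220.0], [528.0, 113.0]]
0.45 [[415.0, 341.0], [434.0, 211.0], [521.0, 99.0]]
```

View pics/scene9.png

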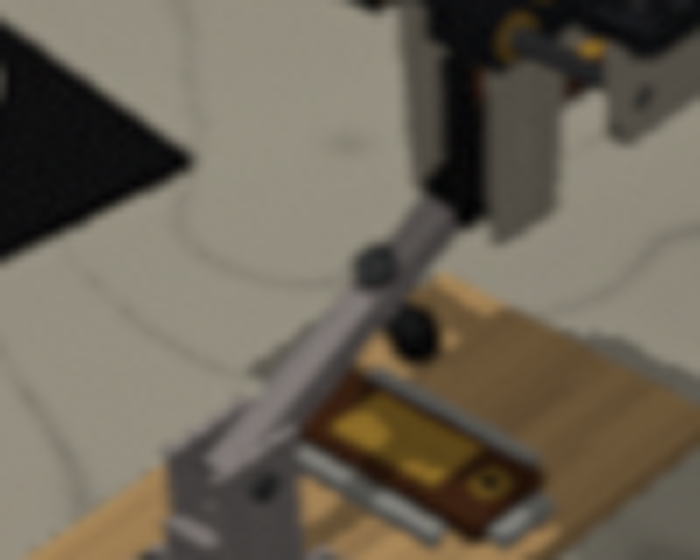

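The arm is at about 0.4 rad with low loads, and the fob has stayed in its nest at about (420,440). Continuing.

drive_tool(increments=[0, 0, 0, 0.0037, 0, -0.0076, -1, 0, 0, 0, 0.0043, 0, -0.0073, -1, 0, 0, 0, 0.0046, 0, -0.0071, -1, 0, 0, 0, 0.0052, 0, -0.0067, -1, 0, 0, 0, 0.0056, 0, -0.0064, -1, 0, 0, 0, 0.006, 0, -0.006, -1, 0, 0, 0, 0.0063, 0, -0.0055, -1, 0, 0, 0, 0.0068, 0, -0.0051, -1, 0, 0, 0, 0.007, 0, -0.0047, -1, 0, 0, 0, 0, 0, 0, -1])

```text
time: 16.43
ee_pos: [0.4832, -0.211, 0.1442]
eef_rot: [0.982, 0.19, 0.0, 0.0]
ft_force: [-0.7, -2.9, 1.6]
gripper_width: 0.19
```

```bash
python3 -c "
from h import *
ang(); goal(tgt(1.02),-68.06)"
```

```text
ang 1.013 r 0.1238 Ftool [-1.69  2.41 -1.6 ] radial out 2.25 tang open -0.59
t 16.43 p [ 0.4832 -0.211   0.1442] yaw_y -68.14 zaxis [ 8.e-04 -2.e-04 -1.e+00] q [-0.155  0.558  0.678  2.149 -0.601  0.628 -0.238]
shift tool [-0.0009  0.0022 -0.0033] turn tool z -0.08 F [-0.67 -2.86  1.6 ] w 0.19
```

drive_tool(increments=[0, 0, 0, 0.0074, 0, -0.0042, -1, 0, 0, 0, 0.0076, 0, -0.0037, -1, 0, 0, 0, 0.0079, 0, -0.0032, -1, 0, 0, 0, 0.008, 0, -0.0026, -1, 0, 0, 0, 0.0082, 0, -0.0021, -1, 0, 0, 0, 0.0083, 0, -0.0016, -1, 0, 0, 0, 0.0084, 0, -0.001, -1, 0, 0, 0, 0.0085, 0, -0.0004, -1, 0, 0, 0, 0.0084, 0, 0.0002, -1, 0, 0, 0, 0, 0, 0, -1])

```text
time: 17.27
ee_pos: [0.551, -0.1839, 0.1621]
eef_rot: [0.982, 0.19, 0.0, 0.0]
ft_force: [-0.4, -3.8, 5.3]
gripper_width: 0.187
```

```bash
python3 -c "
from h import *
ang(); goal(tgt(1.62),-68.06)
im=optics.get_image('scene')[:,:,::-1][140:300,200:360]
cv2.imwrite('pics/scene10.png',cv2.resize(im,None,fx=3.5,fy=3.5,interpolation=cv2.INTER_CUBIC))"
```

```text
ang 1.631 r 0.1231 Ftool [-1.74  3.37 -5.32] radial out 5.21 tang open -2.06
t 17.27 p [ 0.551  -0.1839  0.1621] yaw_y -68.13 zaxis [ 8.e-04 -2.e-04 -1.e+00] q [-0.243  0.595  0.714  2.019 -0.579  0.736 -0.359]
shift tool [-0.0011  0.0021 -0.004 ] turn tool z -0.07 F [-0.37 -3.78  5.32] w 0.187
```

View pics/scene10.png

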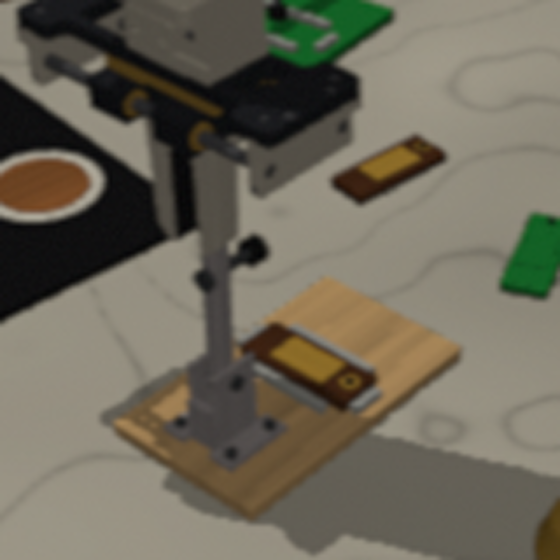

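The arm is near vertical and the fob is still in its nest at about (310,365). Going on to the open stop.

drive_tool(increments=[0, 0, 0, 0.0076, 0, 0.0006, -1, 0, 0, 0, 0.0076, 0, 0.001, -1, 0, 0, 0, 0.0075, 0, 0.0015, -1, 0, 0, 0, 0.0073, 0, 0.002, -1, 0, 0, 0, 0.0073, 0, 0.0024, -1, 0, 0, 0, 0.002, 0, 0.0008, -1, 0, 0, 0, 0, 0, 0, -1, 0, 0, 0, 0, 0, 0, -1, 0, 0, 0, 0, 0, 0, -1, 0, 0, 0, 0, 0, 0, -1])

```text
time: 18.15
ee_pos: [0.5876, -0.1693, 0.1545]
eef_rot: [0.982, 0.189, 0.002, 0.0]
ft_force: [3.4, 0.3, 6.8]
gripper_width: 0.187
```

```bash
python3 -c "
from h import *
ang(); goal(tgt(1.95),-68.06)"
```

```text
ang 1.956 r 0.1244 Ftool [ 3.25  1.02 -6.78] radial out 7.5 tang open 0.46
t 18.15 p [ 0.5876 -0.1693  0.1545] yaw_y -68.18 zaxis [ 3.1e-03  6.0e-04 -1.0e+00] q [-0.262  0.638  0.704  1.957 -0.596  0.761 -0.397]
shift tool [ 0.0002  0.0019 -0.0027] turn tool z -0.12 F [3.37 0.25 6.79] w 0.187
```

Near the open stop with low load. Opening the fingers, then retreating straight up.

drive_tool(increments=[0, 0, 0, 0, 0, 0, 1, 0, 0, 0, 0, 0, 0, 1, 0, 0, 0, 0, 0, 0, 1, 0, 0, 0, 0, 0, 0, 1, 0, 0, 0, 0, 0, 0, 1, 0, 0, 0, 0, 0, 0, 1, 0, 0, 0, 0, 0, 0, 1, 0, 0, 0, 0, 0, 0, 1, 0, 0, 0, 0, 0, 0, 1, 0, 0, 0, 0, 0, 0, 1])

```text
time: 18.98
ee_pos: [0.586, -0.1697, 0.1535]
eef_rot: [0.982, 0.189, 0.0, 0.0]
ft_force: [-0.1, -0.4, -1.0]
gripper_width: 0.85
```

drive_tool(increments=[0, 0, 0, 0, 0, -0.01, 1, 0, 0, 0, 0, 0, -0.015, 1, 0, 0, 0, 0, 0, -0.02, 1, 0, 0, 0, 0, 0, -0.02, 1, 0, 0, 0, 0, 0, -0.02, 1, 0, 0, 0, 0, 0, -0.02, 1, 0, 0, 0, 0, 0, -0.02, 1, 0, 0, 0, 0, 0, -0.015, 1, 0, 0, 0, 0, 0, -0.01, 1, 0, 0, 0, 0, 0, 0, 1])

```text
time: 19.82
ee_pos: [0.5867, -0.1703, 0.3059]
eef_rot: [0.982, 0.189, 0.002, 0.001]
ft_force: [0.2, 0.2, 0.0]
gripper_width: 1.005
```

```bash
python3 -c "
from h import *
ang(); s=sense(); print(s['time'],s['ee_pos'],s['gripper_width'])
cv2.imwrite('pics/scene11.png',optics.get_image('scene')[:,:,::-1])
cv2.imwrite('pics/wrist11.png',optics.get_image('wrist')[:,:,::-1])
c=optics.get_calibration('wrist')
for a in (1.85,1.9,1.95):
    g=grip(a);u=np.array([-np.cos(a),0,np.sin(a)]);n=np.array([np.sin(a),0,np.cos(a)])
    print(a,proj(c,j2w(J,[g+u*.023+n*.009*k+np.array([0,.009,0])*l for k in (1,-1) for l in (1,-1)])).round(1).tolist())"
```

```text
ang 1.74 r 0.2706 Ftool [ 0.28 -0.15 -0.03] radial out 0.08 tang open 0.27
19.8167 [ 0.58670029 -0.17026238  0.30594788] 1.0049114450871612
1.85 [[317.9, 231.1], [340.4, 231.0], [317.9, 253.7], [340.5, 253.6]]
1.9 [[317.9, 221.7], [340.4, 221.7], [317.9, 244.2], [340.5, 244.2]]
1.95 [[317.9, 212.5], [340.3, 212.5], [317.9, 234.8], [340.4, 234.8]]
```

View pics/scene11.png

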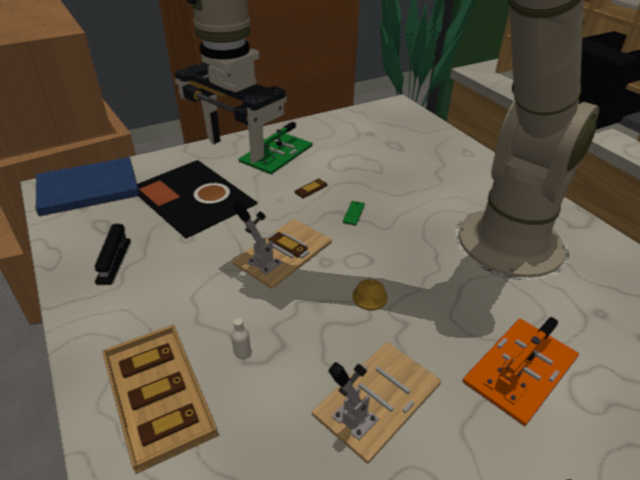

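View pics/wrist11.png

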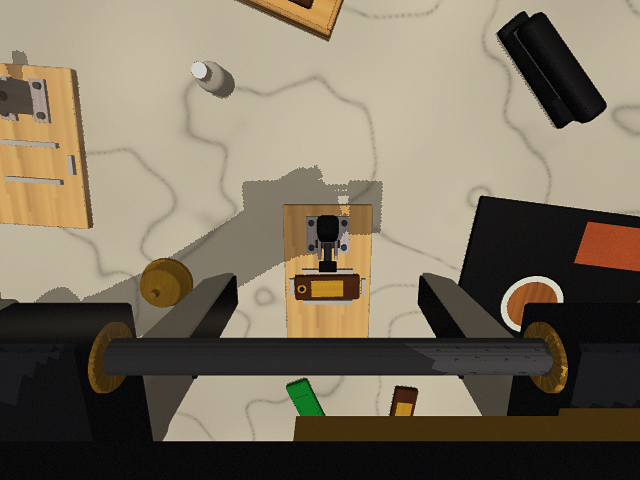

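The scene view matches the start: the loaded jig's arm is open with its grip at (241,212), the fob is in its nest at (288,243), and the spare arm is open at (340,375). In the wrist view the grip's top face fills about rows 214–238, which fits 1.93–1.95 rad. Nothing is touching, so I'm handing in.

```bash
python3 -c "
from h import *
a=cv2.imread('pics/scene0.png').astype(int);b=cv2.imread('pics/scene11.png').astype(int)
d=abs(a-b).max(2)
print('fob/arm region diff',d[205:260,235:275].mean(),d[230:255,270:310].mean(),'spare',d[355:440,325:400].mean())
print(robot.hand_in())"
```

```text
fob/arm region diff 5.725909090909091 3.251 spare 3.472156862745098
the job is handed in; nothing more can be done
None
```

I clamped the fob in the loaded jig on the robot's right, then opened the clamp again, let go and handed the job in at about 19.9 s. The hand-in reports no verdict.

- **Clamping:** I pinched the grip, swung the arm over until its foot was a few mm above the fob, and opened the fingers so the spring closed it. By the clock it stayed clamped by its own force for about 3 s.
- **Opening:** I pinched the grip again, swung the arm back to the open stop (about 1.95 rad), released it and moved straight up.
- **Last checks:** The pictures show the arm fully open, the fob lying in its nest and the spare jig's arm unmoved. The gripper is clear, with about 0 N at the wrist. Comparing the scene picture with the one from the start found only small differences around the fob and both arms.
- **What disagreed:** The scene camera was about 3 mm off from the top and wrist cameras, so I relied on those two. On the closing swing the fingers slid about 15 mm along the grip, with a load of up to about 17 N. I re-centred them while it was clamped, and the opening swing stayed under about 8 N.

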